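# Stamp a brass stock tag on the shop's hand press

### The job

Stamp the brass tag: gently push the loaded slide into the green press by its orange tab until it is fully home against the stop. Only then, holding the handle lightly and not forcing it, turn the handwheel on top clockwise (seen from above) through exactly one full revolution, so that the handle is back at the red pointer, and let go. Leave the slide home and do not disturb the crockery and candlestick around the press.

Things in the scene. Friction and masses are not known exactly. Their poses are not given: they have to be found in the camera images.
- press: Green cast hand press, screwed down. Origin on the counter straight below the wheel's axis, z up, +x the way the slide is pushed. Base x -215 to +100 mm, 140 mm wide. Head 84 mm wide, x -45 to +95, 100 to 150 mm up, the wheel above it. Slide channel along x at y = 0, floor 40 mm up, from x = -210; keeper strips at its sides reach 57 mm up and leave a 42 mm wide slot.
- stop (a point): Middle of the face of the fixed black stop that ends the channel, at x = +30 mm in the press frame, 40 mm above the counter (channel floor). The slide is home when its leading end meets it. The stop is hard: feel for it slowly; the push rises above the drag when it is met. 5 N above the drag is enough; never push with more than 20 N.
- slide: Loose aluminium slide 200 x 50 x 10 mm, 0.28 to 0.42 kg, with a brass tag, in the channel; sprung brake pads give 6 to 14 N of drag. Origin at the middle of its leading end, underside; +x the way it is pushed. Starts 40 to 75 mm short of the stop. A 12 mm hole in it lies under the press's pilot pin only when it is home; otherwise the pin strikes the slide and the wheel jams.
- tab (a point): Middle of the outer (pushing) face of the slide's orange tab, 200 mm behind the slide's leading end and 74 mm above the counter. The tab is an upright plate 34 mm wide (along the slide's y), 12 mm thick (from this point towards +x), its top 20 mm above this point, its foot 24 mm below it.
- wheel_axis (a point): Centre of the horizontal steel handwheel at its top face, 176 mm above the counter. Wheel 160 mm diameter, 14 mm thick, axis vertical. The nut in its middle stands 8 mm above that face.
- pointer (a point): Top of the red pointer fixed to the press beside the wheel's rim, on the press's -y side, 97 mm from the wheel's axis, 172 mm above the counter, 10 x 12 mm.
- grip_mid (a point): Middle of the handle: an upright black grip, 24 mm diameter, 48 mm long, free to spin on its pin, standing on the wheel 62 mm from the wheel's axis. 205 mm above the counter, 29 mm above the wheel's top face; the grip runs from 180 to 228 mm. Hollow plastic: pinch it with about 10 to 15 N, yield to sideways force; both fingers' forces added must stay under 50 N.
- wheel (a joint): Handwheel angle, rad, growing clockwise seen from above. 0: handle at the pointer (starts within 0.06); 6.283: there again after one turn. Backward stop at -0.15. Drag about 0.2 N m; a spring adds up to 0.3 N m against the motion in the first half turn (handle takes 3 to 8 N) and drives along in the second (hold it back). At the pointer the spring is slack and the wheel stays put.
- mug: White china mug, 76 mm diameter, 85 mm high, origin at the centre of its underside. Bystander, leave alone.
- ginger_jar: Blue china lidded jar, 92 mm diameter, 106 mm high, origin at the centre of its underside. Bystander, leave alone.
- candlestick: Brass candlestick, foot 80 mm diameter, 112 mm high, origin at the centre of its underside. Bystander, leave alone.
There are look-alikes about, which are no part of the job. Several things have the shape of the slide; the one meant has the colours described above.

How it is judged:
By the outcome, as a careful person would: the job done as asked, in the order asked, and still so for the second after the job is handed in, with the robot touching nothing.
It also fails if it takes over 70 s, if anything falls off the work surface, if the arm or the gripper's body presses on something with over 40 N, if the wrist force passes 120 N, or if a joint passes its speed limit or range.

### The arm

A 7-joint arm with a two-finger parallel gripper is mounted at the origin on the work surface. World frame = base frame: x ahead of the robot, y to its left, z up, the work surface at z = 0. Lengths are in m, angles in degrees, forces in N, time in s.
With the tool pointing down it reaches from about 0.4 to 0.85 m from the base axis. Payload 10.4 kg.
Tool frame: the origin (TCP) lies at the very end of the fingers, on their centre line; the grasp point (between the pads) lies 19 mm behind it; z points along the fingers, y is the line along which they close (so a half turn about z gives the same grasp; the last joint's range is limited). The gripper opens to 87 mm and grips with 3 to 60 N. Pads are 19 mm wide; open, the fingers measure 117 mm over their backs; the gripper's body (75 mm by 190 mm) begins 51 mm behind the grasp point.
Start: joints at [69.465, 19.034, -3.707, 83.658, 1.238, 77.344, -5.071], TCP at [0.206, -0.59, 0.223] pointing down, gripper open.
Joint ranges: [-148.97, 148.97], [-28.65, 121.19], [-84.17, 76.75], [9.2, 138.47], [-72.65, 252.65], [3.7, 117.97], [-149.18, 149.18]. Speed limits (degrees/s): [127.2, 127.2, 159.86, 159.86, 180, 180, 180].

### API

Orientations are given as [roll, pitch, yaw] about the fixed x, y, z axes, in that order (R = Rz(yaw) Ry(pitch) Rx(roll)).
In Python, from cell import r gives the robot as it stands. The module is installed in compiled form; this text tells all that it offers.
- The arm moves only by the tool apply_moves, never from a script. Its argument "commands" is a list that holds one entry, the list of rows, each a list of 7 numbers: the shift along the tool's x, y, z normalised to -1 to 1, where 1 is 150 mm, then the turn, a rotation vector about the tool's x, y, z normalised to -1 to 1, where 1 is pi rad, then the opening, from 0 (shut) to 1 (fully open). In form: [[[x, y, z, rx, ry, rz, jaw], ...]]. A call has 1 to 5 rows; each row is the pose to reach, as a shift and turn from the pose commanded when the call began, along the tool's axes at that moment, turning the shorter way round; what a row does not reach only later rows make up. A row lasts 1/8 s, in which the tool goes at most 62.5 mm and 10.7 degrees, less where a joint would pass 70% of its speed; a pose out of reach is approached as far as the arm can. A call with a number of a shift or a turn outside -1 to 1 is refused whole. A call with a gripper value outside its range is refused whole. The fingers move at their own pace and stop on an object; "force" is the grip in N (left out, the last holds). Time passes only in rows, so rows that repeat a pose let the fingers close. It gives the time, the measured TCP pose, the force, the opening and the grip force at its end, in the units of the state.
- r.state(): the state, without advancing time (a new reading comes with each control period).
- r.snapshot(name): name is "side" or "top" or "wrist"; returns a dict with "image" (420x560x3 uint8, blue, green, red), "fov_y" (degrees; the focal length in pixels is half the picture's height over the tangent of half this angle, whatever the lens; pixels are square), "cx", "cy" (the principal point, pixels), "distortion" ([k1, k2, p1, p2, k3] as OpenCV has them; the pictures are not rectified), "R" (3x3) and "t" (3): a world point X has camera coordinates R X + t. Camera axes: x right, y down, z forward; pixel columns grow to the right and rows downward; lengths in m; the calibration is good to about 2 mm. A picture is of the moment at which its call begins. There is no depth.
- r.close_job(): hands the job in; it is judged then, once.
The state is a dict: "time_s": time; "joints": joint angles; "joint_vel": joint speeds; "joint_torque": joint torques, N m; "tcp_pos": TCP position; "ee_rot": TCP orientation; "wrist_force": force on the tool from outside, world axes, zero at the start; "ft_torque": the same for the moment, N m; "finger_gap": finger opening in m; "grasp_force": force on a finger pad.
Only numpy, scipy, OpenCV 4.12 (cv2) and the standard library are available. Lean on these libraries where they do the work, as an engineer would, in place of code of your own. Each camera call takes 0.05 s, during which the arm holds its last target. There are 200 camera calls.

## Working session

There is one attempt and no reset: what is moved stays moved. The work goes in short steps, Python scripts to look and compute and a tool call to move; the robot and the scene stay as the last step left them, time stands still between calls to the robot, and variables do not carry over. Pictures are saved under pics/ and viewed, at most 10 in all, crops included, and the job is handed in when it is done.

Besides the shell and the picture viewer there is one more tool, called after "Emit:" as a command line: name --argument value ..., lists and objects as JSON in quotes. apply_moves: Moves the arm, as the interface text tells. Its arguments: {"type":"object","properties":{"commands":{"type":"array"},"force":{"type":"number"}},"required":["commands"]}

```bash
mkdir -p pics; python3 - <<'E'
from cell import r
import cv2,numpy as np,pickle
D={}
for n in ("side","top"):
    s=r.snapshot(n);D[n]=s;cv2.imwrite(f"pics/{n}0.png",s["image"])
    print(n,s["fov_y"],s["cx"],s["cy"],s["distortion"],np.round(-s["R"].T@s["t"],3))
pickle.dump(D,open("d0.pkl","wb"))
st=r.state();print(st)
E
```

```text
side 48.93871139845824 273.82213199073425 206.15724686539824 [-0.14745166  0.          0.          0.          0.        ] [0.496 0.78  1.114]
top 50.31712098087685 281.0073528828847 206.95908200866808 [-0.076323  0.        0.        0.        0.      ] [0.499 0.021 1.173]
{'time_s': 0.1, 'joints': array([69.4644867 , 19.067504  , -3.70832493, 83.70051624,  1.23810666,
       77.34418493, -5.06993661]), 'joint_vel': array([ 0.08829776, -0.0701976 ,  0.03390299, -0.07328471, -0.02479693,
       -0.07874157, -0.02942308]), 'joint_torque': array([ 2.72757388e-03, -6.24546647e+01,  2.55251251e-02, -3.90715849e+01,
       -6.14262745e-02,  3.66124290e-02,  8.61732292e-05]), 'tcp_pos': array([ 0.20585201, -0.58975918,  0.22184847]), 'ee_rot': array([-1.79927750e+02,  3.38867187e-03,  1.92437937e+01]), 'wrist_force': array([-0.01623213,  0.11351899, -0.00267375]), 'ft_torque': array([ 0.03362405, -0.01692982, -0.03323443]), 'grasp_force': 0.0, 'finger_gap': 0.08678174986460797}
```

View pics/side0.png

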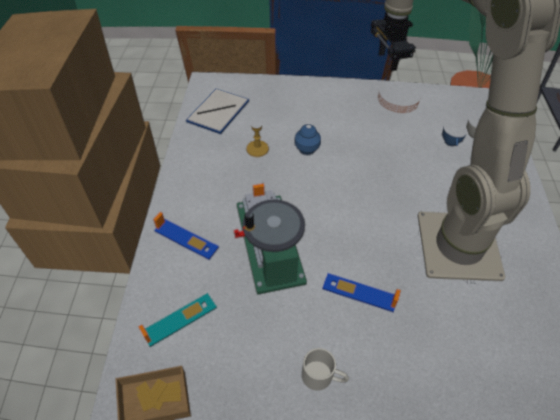

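View pics/top0.png

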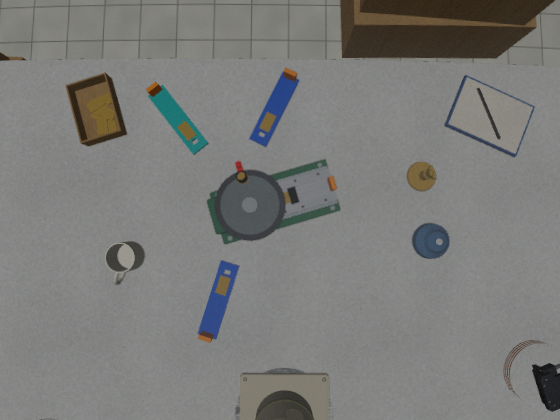

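Top view: press wheel at (249,204), orange tab (332,184), pointer (239,167), handle (241,176), jar (431,240), candlestick (422,176), mug (122,257). The side view agrees; the others (blue and teal) are look-alikes.

```bash
cat > h.py <<'E'
import cv2,numpy as np
from scipy.spatial.transform import Rotation as Ro
def ray(s,uv):
    f=s["image"].shape[0]/2/np.tan(np.radians(s["fov_y"]/2))
    K=np.array([[f,0,s["cx"]],[0,f,s["cy"]],[0,0,1]])
    p=cv2.undistortPoints(np.array([[uv]],float),K,np.array(s["distortion"]))[0,0]
    R=np.array(s["R"]);return -R.T@np.array(s["t"]),R.T@np.array([*p,1])
def plane(s,uv,z):
    c,d=ray(s,uv);return c+d*(z-c[2])/d[2]
def blobs(s,lo,hi,box,amin=8):
    m=cv2.inRange(cv2.cvtColor(s["image"],cv2.COLOR_BGR2HSV),lo,hi)
    k=np.zeros_like(m);x0,y0,x1,y1=box;k[y0:y1,x0:x1]=m[y0:y1,x0:x1]
    n,_,st,c=cv2.connectedComponentsWithStats(k)
    return [(c[i],st[i]) for i in range(1,n) if st[i][4]>=amin]
E
python3 - <<'E'
import pickle;from h import *
D=pickle.load(open("d0.pkl","rb"));T=D["top"];S=D["side"]
def show(n,s,b,z):
    for c,st in b: print(n,np.round(c,1),st,np.round(plane(s,c,z),4))
show("tab T",T,blobs(T,(3,120,100),(18,255,255),(315,165,350,205)),.094)
show("tab S",S,blobs(S,(3,120,100),(18,255,255),(245,175,275,205)),.080)
show("ptr T",T,blobs(T,(0,150,80),(4,255,255),(225,150,260,180))+blobs(T,(172,150,80),(180,255,255),(225,150,260,180)),.172)
show("ptr S",S,blobs(S,(0,150,80),(4,255,255),(225,220,260,245))+blobs(S,(172,150,80),(180,255,255),(225,220,260,245)),.172)
# wheel circle
g=cv2.GaussianBlur(cv2.cvtColor(T["image"],cv2.COLOR_BGR2GRAY),(3,3),0)
C=cv2.HoughCircles(g,cv2.HOUGH_GRADIENT,1,50,param1=100,param2=20,minRadius=28,maxRadius=42)
for c in C[0]: 
    p=plane(T,c[:2],.176);q=plane(T,c[:2]+[c[2],0],.176);print("wheel",c,p,np.linalg.norm(p-q))
for n,uv,z in (("handle",(241,176),.228),("jar",(431,240),.05),("candle",(422,176),.01),("mug",(122,257),.04)): print(n,np.round(plane(T,uv,z),3))
a=np.vstack([cv2.resize(T["image"][140:250,195:355],None,fx=4,fy=4,interpolation=2)]);cv2.imwrite("pics/c1.png",a)
E
```

```text
tab T [332.  182.5] [328 176   9  14  68] [ 0.6038 -0.111   0.094 ]
tab S [258.4 189.4] [253 184  11  12 114] [ 0.6051 -0.109   0.08  ]
ptr T [238.7 166.1] [236 162   7   9  43] [0.6317 0.109  0.172 ]
ptr S [238.7 233.2] [235 230  10   7  44] [0.6311 0.1179 0.172 ]
wheel [249.5 204.5  29.5] [0.54513163 0.08348437 0.176     ] 0.06586715335691108
wheel [534.5 371.5  31.8] [ 0.16636973 -0.57156848  0.176     ] 0.07879869074277995
wheel [283.5 419.5  28.9] [0.06597952 0.00420848 0.176     ] 0.06450021211970774
handle [0.603 0.099 0.228]
jar [ 0.464 -0.369  0.05 ]
candle [ 0.632 -0.36   0.01 ]
mug [0.415 0.416 0.04 ]
```

View pics/c1.png

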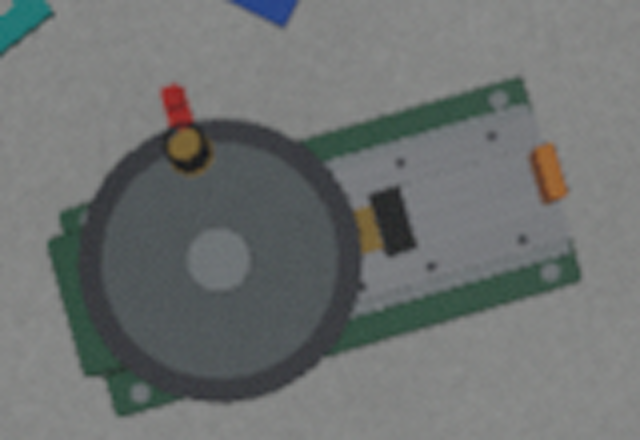

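The crop gives the wheel centre at about (250,205), the pointer towards image top and the press axis about 17° off the image's horizontal. All of this agrees with the given sizes (tab to axis about 0.2 m, pointer about 0.095 m). Now I approach behind the tab.

Emit:
apply_moves --commands '[[[0.4,-0.2,0,0,0,-0.05,0.3],[0.8,-0.4,0,0,0,-0.1,0],[1,-0.51,0,0,0,-0.14,0],[1,-0.51,0,0,0,-0.14,0]]]' --force 12

```text
time_s: 0.6
tcp_pos: [0.3255, -0.4653, 0.2226]
ee_rot: [-180.0, -0.1, 44.9]
wrist_force: [-0.4, -0.8, 0.3]
finger_gap: 0.0549
grasp_force: 0.0
```

```bash
cat > go.py <<'E'
import sys;from h import *;from cell import r
A=Ro.from_euler("xyz",[180,0,107.2],degrees=True)
PX=np.array([-.2957,.9553,0]);W=np.array([.544,.082,0])
def go(p,yaw=107.2):
    s=r.state();R=Ro.from_euler("xyz",s["ee_rot"],degrees=True)
    d=R.inv().apply(np.array(p)-s["tcp_pos"])/.15
    w=(R.inv()*Ro.from_euler("xyz",[180,0,yaw],degrees=True)).as_rotvec()/np.pi
    print(np.round(s["tcp_pos"],4),np.round(s["ee_rot"],1),"need",np.round(d,3),np.round(w,3),"F",np.round(s["wrist_force"],1),s["finger_gap"],s["time_s"])
if __name__=="__main__": go([float(a) for a in sys.argv[1:4]])
E
python3 go.py .618 -.157 .222
```

```text
[ 0.3255 -0.4653  0.2226] [-1.80e+02 -1.00e-01  4.49e+01] need [ 2.832 -0.081  0.007] [ 0.    -0.    -0.346] F [-0.4 -0.8  0.3] 0.05492619825754797 0.6
```

Emit:
apply_moves --commands '[[[0.4,-0.01,0,0,0,-0.05,0],[0.8,-0.02,0,0,0,-0.1,0],[1,-0.03,0,0,0,-0.15,0],[1,-0.03,0,0,0,-0.2,0],[1,-0.03,0,0,0,-0.2,0]]]'

```text
time_s: 1.23
tcp_pos: [0.4257, -0.361, 0.2222]
ee_rot: [-180.0, 0.0, 80.3]
wrist_force: [0.2, -0.6, -0.0]
finger_gap: 0.0057
grasp_force: 0.0
```

```bash
python3 go.py .618 -.157 .222
```

```text
[ 0.4257 -0.361   0.2222] [-180.     0.    80.3] need [1.557 1.034 0.   ] [-0.   -0.   -0.15] F [ 0.2 -0.6 -0. ] 0.005723085664791239 1.225
```

Emit:
apply_moves --commands '[[[0.3,0.25,0,0,0,-0.05,0],[0.6,0.5,0,0,0,-0.1,0],[0.9,0.7,0,0,0,-0.15,0],[1,0.8,0,0,0,-0.15,0],[1,0.8,0,0,0,-0.15,0]]]'

```text
time_s: 1.85
tcp_pos: [0.5699, -0.2322, 0.222]
ee_rot: [-180.0, -0.0, 107.2]
wrist_force: [0.0, 0.0, -0.1]
finger_gap: 0.0005
grasp_force: 0.0
```

```bash
python3 go.py .618 -.157 .222
```

```text
[ 0.5699 -0.2322  0.222 ] [-180.    -0.   107.2] need [0.384 0.455 0.   ] [-0. -0.  0.] F [ 0.   0.  -0.1] 0.0005029783224460574 1.85
```

Emit:
apply_moves --commands '[[[0.2,0.25,0,0,0,0,0],[0.38,0.455,0,0,0,0,0],[0.38,0.455,0,0,0,0,0],[0.38,0.455,0,0,0,0,0]]]'

```text
time_s: 2.35
tcp_pos: [0.6166, -0.1602, 0.2223]
ee_rot: [-179.9, 0.1, 107.2]
wrist_force: [0.1, 0.1, -0.3]
finger_gap: 0.0004
grasp_force: 0.0
```

```bash
python3 go.py .618 -.157 .066; python3 - <<'E'
from h import *;from cell import r;import pickle
s=r.snapshot("wrist");cv2.imwrite("pics/w1.png",s["image"]);pickle.dump(s,open("w1.pkl","wb"))
for c,st in blobs(s,(3,120,100),(18,255,255),(0,0,560,420),30): print(c,st,plane(s,c,.094))
E
```

```text
[ 0.6166 -0.1602  0.2223] [-1.799e+02  1.000e-01  1.072e+02] need [0.019 0.016 1.042] [-0.  0. -0.] F [ 0.1  0.1 -0.3] 0.00042167946953655097 2.35
[553.47685185 143.04166667] [544 130  16  22 216] [ 0.82870792 -0.03172306  0.094     ]
[287.2688588  152.61508704] [269 146  38  14 517] [ 0.60602107 -0.11147063  0.094     ]
```

View pics/w1.png

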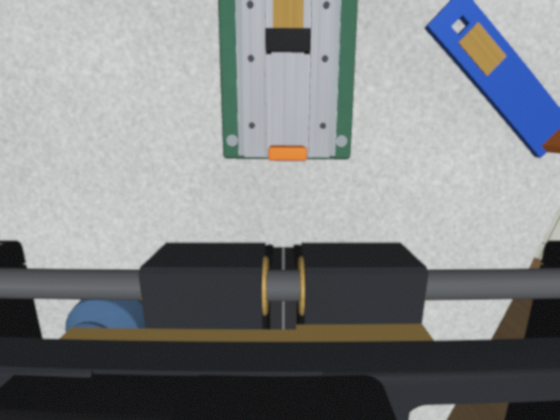

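Wrist view: the orange tab is at (287,153), straight ahead, and the press edges run vertically, so the yaw is right. The tab's outer face is about 44 mm ahead of the TCP and 4 mm to tool +y. Descending.

Emit:
apply_moves --commands '[[[0,0.028,0.3,0,0,0,0],[0,0.028,0.6,0,0,0,0],[0,0.028,0.9,0,0,0,0],[0,0.028,1,0,0,0,0],[0,0.028,1,0,0,0,0]]]'

```text
time_s: 3.02
tcp_pos: [0.6212, -0.1574, 0.0726]
ee_rot: [-180.0, 0.0, 107.3]
wrist_force: [0.2, 0.2, 0.4]
finger_gap: 0.0004
grasp_force: 0.0
```

Emit:
apply_moves --commands '[[[0.04,0,0.02,0,0,0,0],[0.08,0,0.02,0,0,0,0],[0.12,0,0.02,0,0,0,0],[0.15,0,0.02,0,0,0,0],[0.17,0,0.02,0,0,0,0]]]'

```text
time_s: 3.65
tcp_pos: [0.614, -0.1314, 0.0697]
ee_rot: [180.0, 0.0, 107.5]
wrist_force: [-0.1, -0.1, -1.0]
finger_gap: 0.0007
grasp_force: 0.0
```

Emit:
apply_moves --commands '[[[0.015,0,0.01,0,0,0,0],[0.03,0,0.01,0,0,0,0],[0.045,0,0.01,0,0,0,0],[0.06,0,0.01,0,0,0,0],[0.075,0,0.01,0,0,0,0]]]'

```text
time_s: 4.28
tcp_pos: [0.6107, -0.1237, 0.0679]
ee_rot: [-180.0, 0.2, 107.3]
wrist_force: [2.2, -7.4, -3.2]
finger_gap: 0.0004
grasp_force: 3.7
```

Emit:
apply_moves --commands '[[[0.012,0,0,0,0,0,0],[0.024,0,0,0,0,0,0],[0.036,0,0,0,0,0,0],[0.048,0,0,0,0,0,0],[0.06,0,0,0,0,0,0]]]'

```text
time_s: 4.9
tcp_pos: [0.608, -0.1151, 0.0679]
ee_rot: [-180.0, 0.2, 107.3]
wrist_force: [2.6, -6.3, -2.9]
finger_gap: 0.0004
grasp_force: 3.7
```

Emit:
apply_moves --commands '[[[0.013,0,0,0,0,0,0],[0.026,0,0,0,0,0,0],[0.039,0,0,0,0,0,0],[0.052,0,0,0,0,0,0],[0.065,0,0,0,0,0,0]]]'

```text
time_s: 5.52
tcp_pos: [0.605, -0.1059, 0.0678]
ee_rot: [-180.0, 0.2, 107.3]
wrist_force: [2.2, -7.0, -3.3]
finger_gap: 0.0005
grasp_force: 3.8
```

Emit:
apply_moves --commands '[[[0.01,0,0,0,0,0,0],[0.02,0,0,0,0,0,0],[0.03,0,0,0,0,0,0],[0.04,0,0,0,0,0,0],[0.05,0,0,0,0,0,0]]]'

```text
time_s: 6.15
tcp_pos: [0.6028, -0.0988, 0.0679]
ee_rot: [-180.0, 0.2, 107.3]
wrist_force: [2.1, -8.0, -3.3]
finger_gap: 0.0005
grasp_force: 3.8
```

```bash
python3 go.py .597 -.0895 .068
```

```text
[ 0.6028 -0.0988  0.0679] [-180.     0.2  107.3] need [ 0.071 -0.019 -0.001] [-0.     0.001  0.001] F [ 2.1 -8.  -3.3] 0.000482041515322629 6.15
```

Emit:
apply_moves --commands '[[[0.005,0,0,0,0,0,0],[0.01,0,0,0,0,0,0],[0.015,0,0,0,0,0,0],[0.02,0,0,0,0,0,0],[0.024,0,0,0,0,0,0]]]'

```text
time_s: 6.78
tcp_pos: [0.6018, -0.0953, 0.0678]
ee_rot: [-180.0, 0.2, 107.3]
wrist_force: [2.4, -6.9, -3.8]
finger_gap: 0.0005
grasp_force: 3.8
```

Emit:
apply_moves --commands '[[[0.005,0,0,0,0,0,0],[0.01,0,0,0,0,0,0],[0.015,0,0,0,0,0,0],[0.018,0,0,0,0,0,0]]]'

```text
time_s: 7.28
tcp_pos: [0.6009, -0.0927, 0.0678]
ee_rot: [-180.0, 0.2, 107.3]
wrist_force: [2.9, -7.2, -3.2]
finger_gap: 0.0005
grasp_force: 3.8
```

Emit:
apply_moves --commands '[[[0.005,0,0,0,0,0,0],[0.01,0,0,0,0,0,0],[0.015,0,0,0,0,0,0],[0.018,0,0,0,0,0,0]]]'

```text
time_s: 7.78
tcp_pos: [0.6001, -0.0902, 0.0678]
ee_rot: [-180.0, 0.2, 107.3]
wrist_force: [2.0, -7.0, -3.2]
finger_gap: 0.0006
grasp_force: 3.8
```

Emit:
apply_moves --commands '[[[0.005,0,0,0,0,0,0],[0.01,0,0,0,0,0,0],[0.015,0,0,0,0,0,0]]]'

```text
time_s: 8.15
tcp_pos: [0.5999, -0.0895, 0.068]
ee_rot: [180.0, 0.3, 107.2]
wrist_force: [3.7, -12.1, -4.1]
finger_gap: 0.0004
grasp_force: 6.5
```

Emit:
apply_moves --commands '[[[0.003,0,0,0,0,0,0],[0.003,0,0,0,0,0,0]]]'

```text
time_s: 8.4
tcp_pos: [0.5999, -0.0895, 0.0681]
ee_rot: [180.0, 0.3, 107.2]
wrist_force: [3.9, -12.9, -3.4]
finger_gap: 0.0003
grasp_force: 6.4
```

Stop felt: the push rose from 7.4 to 13.5 N with no further motion, so the slide is home. Backing off and rising for a look at the wheel.

Emit:
apply_moves --commands '[[[-0.1,0,0,0,0,0,0],[-0.25,0,0,0,0,0,0.1],[-0.25,0,-0.35,0,0,0,0.3],[-0.25,0,-0.7,0,0,0,0.6],[-0.25,0,-1,0,0,0,0.6]]]'

```text
time_s: 9.02
tcp_pos: [0.6108, -0.1218, 0.2202]
ee_rot: [179.9, 0.0, 107.4]
wrist_force: [1.1, -0.2, -0.4]
finger_gap: 0.0307
grasp_force: 0.0
```

Emit:
apply_moves --commands '[[[0,0,-0.35,0,0,0,0.6],[0.2,0.1,-0.7,0,0,0,0.6],[0.45,0.2,-0.8,0,0,0,0.6],[0.45,0.2,-0.8,0,0,0,0.6],[0.45,0.2,-0.8,0,0,0,0.6]]]'

```text
time_s: 9.65
tcp_pos: [0.6189, -0.0487, 0.3375]
ee_rot: [-179.9, 0.0, 107.4]
wrist_force: [0.8, -0.3, 0.4]
finger_gap: 0.052
grasp_force: 0.0
```

```bash
python3 go.py .604 .1 .27; python3 - <<'E'
from h import *;from cell import r;import pickle
s=r.snapshot("wrist");cv2.imwrite("pics/w2.png",s["image"]);pickle.dump(s,open("w2.pkl","wb"))
E
```

```text
[ 0.6189 -0.0487  0.3375] [-179.9    0.   107.4] need [0.976 0.202 0.449] [-0.     0.     0.001] F [ 0.8 -0.3  0.4] 0.052018712938714094 9.65
```

View pics/w2.png

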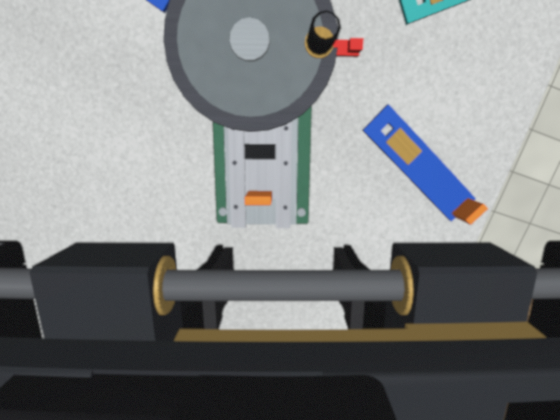

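Wrist view: nut (250,38), handle with foot about (321,44) and top about (325,22), pointer (352,47), and the tab (258,198) clearly pushed in. Casting rays next.

```bash
python3 - <<'E'
from h import *;import pickle
s=pickle.load(open("w2.pkl","rb"))
g=cv2.cvtColor(s["image"],cv2.COLOR_BGR2GRAY)
m=((g>130)*255).astype(np.uint8);k=np.zeros_like(m);k[5:75,215:285]=m[5:75,215:285]
n,_,st,c=cv2.connectedComponentsWithStats(k)
i=1+np.argmax(st[1:,4]);nut=plane(s,c[i],.184);print("nut",c[i],st[i],nut)
for c,st in blobs(s,(0,150,80),(4,255,255),(335,30,370,60))+blobs(s,(172,150,80),(180,255,255),(335,30,370,60)): print("ptr",c,st,plane(s,c,.172))
for c,st in blobs(s,(3,120,100),(18,255,255),(240,185,280,210)): print("tab",c,st,plane(s,c,.09))
k=((g<45)*255).astype(np.uint8);q=np.zeros_like(k);q[0:65,298:345]=k[0:65,298:345]
n,_,st,c=cv2.connectedComponentsWithStats(q)
for i in range(1,n):
  if st[i,4]>30: print("blk",c[i],st[i])
cv2.imwrite("pics/c2.png",cv2.resize(s["image"][0:80,230:380],None,fx=5,fy=5,interpolation=2))
E
```

```text
nut [248.89278206  37.6370007 ] [ 228   16   43   44 1427] [0.54657448 0.08391443 0.184     ]
ptr [348.43766578  46.71883289] [335  39  27  17 377] [0.63360273 0.10659992 0.172     ]
tab [257.86196319 198.10429448] [245 192  26  13 326] [ 0.59347078 -0.07130281  0.09      ]
blk [318.84143223  41.87468031] [308  19  29  35 391]
```

View pics/c2.png

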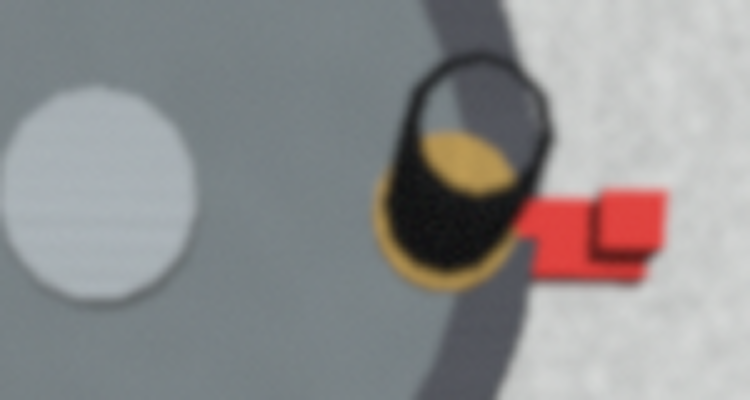

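```bash
python3 - <<'E'
from h import *;import pickle
s=pickle.load(open("w2.pkl","rb"))
N=plane(s,(248.9,37.6),.184)[:2]
a=np.radians(107.25);px=np.array([np.cos(a),np.sin(a)]);py=np.array([-px[1],px[0]])
for n,uv,z in (("ptr",(356.6,43.6),.172),("htop",(326.4,24.4),.228),("hfoot",(319.2,41.6),.178)):
  p=plane(s,uv,z)[:2];d=p-N;print(n,p,np.linalg.norm(d),"press",d@px,d@py)
E
python3 go.py .6057 .1022 .27
```

```text
ptr [0.63982841 0.1114256 ] 0.09722096466910352 press -0.0014101417690657383 -0.09721073742844569
htop [0.60670878 0.1007456 ] 0.062439385898185505 press -0.0017883988826975367 -0.06241376883972712
hfoot [0.60654667 0.10092706] 0.06233246076066572 press -0.0015670310267209622 -0.06231276015585593
[ 0.6188 -0.0492  0.3372] [-179.9    0.   107.3] need [0.989 0.218 0.448] [-0.     0.     0.001] F [ 0.4  0.4 -0.7] 0.051995106236172296 9.7
```

Emit:
apply_moves --commands '[[[0.3,0.08,0.1,0,0,0,0.6],[0.6,0.15,0.25,0,0,0,0.6],[0.9,0.22,0.4,0,0,0,0.6],[0.98,0.22,0.45,0,0,0,0.6],[0.98,0.22,0.45,0,0,0,0.6]]]'

```text
time_s: 10.32
tcp_pos: [0.6061, 0.1019, 0.2698]
ee_rot: [-179.9, 0.0, 107.4]
wrist_force: [0.3, -0.8, 0.0]
finger_gap: 0.0521
grasp_force: 0.0
```

```bash
python3 go.py .6066 .1008 .189
```

```text
[0.6061 0.1019 0.2698] [-179.9    0.   107.4] need [-0.008  0.002  0.538] [-0.     0.     0.001] F [ 0.3 -0.8  0. ] 0.05207000439407867 10.325
```

Emit:
apply_moves --commands '[[[-0.006,0,0.2,0,0,0,0.6],[-0.006,0,0.38,0,0,0,0.6],[-0.006,0,0.5,0,0,0,0.6],[-0.006,0,0.535,0,0,0,0.6],[-0.006,0,0.535,0,0,0,0.6]]]'

```text
time_s: 10.95
tcp_pos: [0.607, 0.1016, 0.1909]
ee_rot: [180.0, 0.0, 107.4]
wrist_force: [0.1, 0.0, 0.4]
finger_gap: 0.052
grasp_force: 0.0
```

Emit:
apply_moves --commands '[[[0,0,0,0,0,0,0.35],[0,0,0,0,0,0,0.22],[0,0,0,0,0,0,0.22],[0,0,0,0,0,0,0.22],[0,0,0,0,0,0,0.22]]]' --force 12

```text
time_s: 11.58
tcp_pos: [0.6055, 0.1017, 0.1904]
ee_rot: [-179.9, 0.0, 107.4]
wrist_force: [-6.9, -1.8, 4.7]
finger_gap: 0.0237
grasp_force: 12.0
```

```bash
python3 go.py .6066 .1008 .189
```

```text
[0.6055 0.1017 0.1904] [-179.9    0.   107.4] need [-0.008  0.005  0.009] [-0.001  0.     0.001] F [-6.9 -1.8  4.7] 0.023719206057278525 11.575
```

Emit:
apply_moves --commands '[[[0,-0.012,0,0,0,0,0.22],[0,-0.012,0,0,0,0,0.22]]]'

```text
time_s: 11.82
tcp_pos: [0.6053, 0.1016, 0.1905]
ee_rot: [179.9, 0.0, 107.4]
wrist_force: [4.0, 1.1, -0.6]
finger_gap: 0.0237
grasp_force: 12.0
```

```bash
cat > st.py <<'E'
from cell import r;from h import *
s=r.state();a=np.radians(107.4);tx=np.array([np.cos(a),np.sin(a)]);ty=np.array([np.sin(a),-np.cos(a)])
d=s["tcp_pos"][:2]-[.5466,.0839];f=s["wrist_force"][:2]
th=np.degrees(np.arctan2(-d@tx,d@ty));u=d/np.linalg.norm(d);t=np.array([u[1],-u[0]])
print("theta %.1f R %.1fmm Frad %.1f Ftan(cw+) %.1f tool F %.1f %.1f"%(th,1e3*np.linalg.norm(d),f@u,f@t,f@tx,f@ty),s["finger_gap"],s["grasp_force"],s["time_s"])
E
python3 st.py; python3 - <<'E'
import numpy as np
R=62/150
for a in range(0,360,30):
  t=np.radians(a+np.arange(0,31,6));x=-R*np.sin(t);y=R*np.cos(t)
  print(a,[(float(round(p,3)),float(round(q,3))) for p,q in zip(x-x[0],y-y[0])][1:])
E
```

```text
theta 0.6 R 61.4mm Frad 4.2 Ftan(cw+) 0.1 tool F -0.1 4.2 0.023722488160071258 11.999814652372152 11.825
0 [(-0.043, -0.002), (-0.086, -0.009), (-0.128, -0.02), (-0.168, -0.036), (-0.207, -0.055)]
30 [(-0.036, -0.024), (-0.07, -0.051), (-0.1, -0.081), (-0.128, -0.115), (-0.151, -0.151)]
60 [(-0.02, -0.039), (-0.035, -0.079), (-0.046, -0.121), (-0.053, -0.163), (-0.055, -0.207)]
90 [(0.002, -0.043), (0.009, -0.086), (0.02, -0.128), (0.036, -0.168), (0.055, -0.207)]
120 [(0.024, -0.036), (0.051, -0.07), (0.081, -0.1), (0.115, -0.128), (0.151, -0.151)]
150 [(0.039, -0.02), (0.079, -0.035), (0.121, -0.046), (0.163, -0.053), (0.207, -0.055)]
180 [(0.043, 0.002), (0.086, 0.009), (0.128, 0.02), (0.168, 0.036), (0.207, 0.055)]
210 [(0.036, 0.024), (0.07, 0.051), (0.1, 0.081), (0.128, 0.115), (0.151, 0.151)]
240 [(0.02, 0.039), (0.035, 0.079), (0.046, 0.121), (0.053, 0.163), (0.055, 0.207)]
270 [(-0.002, 0.043), (-0.009, 0.086), (-0.02, 0.128), (-0.036, 0.168), (-0.055, 0.207)]
300 [(-0.024, 0.036), (-0.051, 0.07), (-0.081, 0.1), (-0.115, 0.128), (-0.151, 0.151)]
330 [(-0.039, 0.02), (-0.079, 0.035), (-0.121, 0.046), (-0.163, 0.053), (-0.207, 0.055)]
```

Emit:
apply_moves --commands '[[[-0.043,0.002,0,0,0,0,0.22],[-0.086,-0.005,0,0,0,0,0.22],[-0.128,-0.016,0,0,0,0,0.22],[-0.168,-0.032,0,0,0,0,0.22],[-0.207,-0.051,0,0,0,0,0.22]]]'

```text
time_s: 12.45
tcp_pos: [0.6061, 0.0701, 0.1904]
ee_rot: [-179.9, -0.1, 107.5]
wrist_force: [-6.3, 6.0, 4.6]
finger_gap: 0.0235
grasp_force: 12.0
```

```bash
python3 st.py
```

```text
theta 30.5 R 61.1mm Frad -7.5 Ftan(cw+) -4.4 tool F 7.6 -4.2 0.023492863731561994 12.000598690356128 12.45
```

Emit:
apply_moves --commands '[[[-0.033,-0.03,0,0,0,0,0.22],[-0.066,-0.058,0,0,0,0,0.22],[-0.096,-0.088,0,0,0,0,0.22],[-0.124,-0.122,0,0,0,0,0.22],[-0.146,-0.157,0,0,0,0,0.22]]]'

```text
time_s: 13.08
tcp_pos: [0.591, 0.0424, 0.1905]
ee_rot: [179.9, -0.1, 107.5]
wrist_force: [0.8, 6.9, 0.8]
finger_gap: 0.0234
grasp_force: 12.0
```

```bash
python3 st.py
```

```text
theta 60.4 R 60.8mm Frad -4.1 Ftan(cw+) -5.6 tool F 6.3 2.8 0.023411609521306404 12.000181982293725 13.075
```

Emit:
apply_moves --commands '[[[-0.017,-0.041,0,0,0,0,0.22],[-0.031,-0.081,0,0,0,0,0.22],[-0.042,-0.123,0,0,0,0,0.22],[-0.048,-0.165,0,0,0,0,0.22],[-0.05,-0.209,0,0,0,0,0.22]]]'

```text
time_s: 13.7
tcp_pos: [0.5642, 0.0256, 0.1905]
ee_rot: [179.8, -0.0, 107.5]
wrist_force: [5.3, 7.2, -2.7]
finger_gap: 0.0236
grasp_force: 12.0
```

```bash
python3 st.py
```

```text
theta 90.6 R 60.9mm Frad -5.4 Ftan(cw+) -7.1 tool F 5.3 7.2 0.02362718528310105 11.999878094648011 13.7
```

Emit:
apply_moves --commands '[[[0.006,-0.043,0,0,0,0,0.22],[0.014,-0.086,0,0,0,0,0.22],[0.025,-0.128,0,0,0,0,0.22],[0.041,-0.168,0,0,0,0,0.22],[0.06,-0.207,0,0,0,0,0.22]]]'

```text
time_s: 14.32
tcp_pos: [0.5324, 0.0242, 0.1905]
ee_rot: [179.8, 0.0, 107.4]
wrist_force: [9.5, 5.7, -5.5]
finger_gap: 0.0237
grasp_force: 12.0
```

```bash
python3 st.py
```

```text
theta 120.8 R 61.4mm Frad -7.8 Ftan(cw+) -7.9 tool F 2.6 10.8 0.02370368542038484 11.999492036411539 14.325
```

Emit:
apply_moves --commands '[[[0.028,-0.034,0,0,0,0,0.22],[0.057,-0.066,0,0,0,0,0.22],[0.087,-0.096,0,0,0,0,0.22],[0.121,-0.123,0,0,0,0,0.22],[0.157,-0.146,0,0,0,0,0.22]]]'

```text
time_s: 14.95
tcp_pos: [0.5044, 0.0386, 0.1905]
ee_rot: [179.8, 0.1, 107.3]
wrist_force: [8.2, -0.7, -3.3]
finger_gap: 0.0236
grasp_force: 12.0
```

```bash
python3 st.py
```

```text
theta 150.4 R 61.9mm Frad -5.1 Ftan(cw+) -6.5 tool F -3.1 7.6 0.0235755308094831 11.999409708660096 14.95
```

Emit:
apply_moves --commands '[[[0.04,-0.017,0,0,0,0,0.22],[0.081,-0.031,0,0,0,0,0.22],[0.123,-0.042,0,0,0,0,0.22],[0.165,-0.049,0,0,0,0,0.22],[0.209,-0.05,0,0,0,0,0.22]]]'

```text
time_s: 15.58
tcp_pos: [0.4864, 0.0667, 0.1904]
ee_rot: [-180.0, 0.1, 107.3]
wrist_force: [-1.0, -2.9, 2.4]
finger_gap: 0.0237
grasp_force: 12.0
```

```bash
python3 st.py
```

```text
theta -178.5 R 62.6mm Frad 1.7 Ftan(cw+) -2.5 tool F -2.5 -1.8 0.023720144632790013 12.000007942551747 15.575
```

Emit:
apply_moves --commands '[[[0.043,0.001,0,0,0,0,0.22],[0.086,0.007,0,0,0,0,0.22],[0.128,0.018,0,0,0,0,0.22],[0.168,0.034,0,0,0,0,0.22],[0.207,0.053,0,0,0,0,0.22]]]'

```text
time_s: 16.2
tcp_pos: [0.4855, 0.1004, 0.1905]
ee_rot: [179.9, 0.0, 107.4]
wrist_force: [6.8, -1.6, -1.7]
finger_gap: 0.0236
grasp_force: 12.0
```

```bash
python3 st.py
```

```text
theta -147.5 R 63.3mm Frad -7.0 Ftan(cw+) 0.2 tool F -3.6 6.0 0.023643342742052726 11.999595549423248 16.2
```

Emit:
apply_moves --commands '[[[0.033,0.029,0,0,0,0,0.22],[0.066,0.057,0,0,0,0,0.22],[0.096,0.087,0,0,0,0,0.22],[0.124,0.121,0,0,0,0,0.22],[0.147,0.157,0,0,0,0,0.22]]]'

```text
time_s: 16.82
tcp_pos: [0.5011, 0.1281, 0.1904]
ee_rot: [180.0, 0.0, 107.4]
wrist_force: [5.2, -3.0, 3.2]
finger_gap: 0.0235
grasp_force: 12.0
```

```bash
python3 st.py
```

```text
theta -118.4 R 63.5mm Frad -5.8 Ftan(cw+) 1.5 tool F -4.4 4.1 0.02353794324601524 12.000072029186413 16.825
```

Emit:
apply_moves --commands '[[[0.016,0.041,0,0,0,0,0.22],[0.03,0.082,0,0,0,0,0.22],[0.041,0.124,0,0,0,0,0.22],[0.048,0.166,0,0,0,0,0.22],[0.05,0.21,0,0,0,0,0.22]]]'

```text
time_s: 17.45
tcp_pos: [0.5288, 0.1446, 0.1904]
ee_rot: [-180.0, 0.0, 107.4]
wrist_force: [1.0, -2.5, 6.5]
finger_gap: 0.0234
grasp_force: 12.0
```

```bash
python3 st.py
```

```text
theta -89.0 R 63.3mm Frad -2.7 Ftan(cw+) 0.2 tool F -2.7 0.2 0.02342934862668542 12.000361065147445 17.45
```

Emit:
apply_moves --commands '[[[-0.004,0.043,0,0,0,0,0.22],[-0.012,0.086,0,0,0,0,0.22],[-0.023,0.128,0,0,0,0,0.22],[-0.039,0.168,0,0,0,0,0.22],[-0.058,0.207,0,0,0,0,0.22]]]'

```text
time_s: 18.08
tcp_pos: [0.5606, 0.1452, 0.1903]
ee_rot: [-179.9, 0.0, 107.4]
wrist_force: [-2.3, -3.4, 8.2]
finger_gap: 0.0237
grasp_force: 12.0
```

```bash
python3 st.py
```

```text
theta -59.7 R 62.8mm Frad -3.9 Ftan(cw+) -1.5 tool F -2.6 -3.2 0.023712486733772704 12.000672271242365 18.075
```

Emit:
apply_moves --commands '[[[-0.027,0.034,-0.002,0,0,0,0.22],[-0.054,0.068,-0.004,0,0,0,0.22],[-0.084,0.098,-0.005,0,0,0,0.22],[-0.118,0.126,-0.005,0,0,0,0.22],[-0.154,0.149,-0.005,0,0,0,0.22]]]'

```text
time_s: 18.7
tcp_pos: [0.5885, 0.1298, 0.1905]
ee_rot: [-179.9, -0.0, 107.4]
wrist_force: [-5.4, -2.1, 2.4]
finger_gap: 0.0234
grasp_force: 12.0
```

```bash
python3 st.py
```

```text
theta -30.2 R 62.2mm Frad -5.1 Ftan(cw+) -2.6 tool F -0.4 -5.7 0.023389750956810264 12.000245194067247 18.7
```

Emit:
apply_moves --commands '[[[-0.041,0.016,0,0,0,0,0.22],[-0.081,0.031,0,0,0,0,0.22],[-0.123,0.042,0,0,0,0,0.22],[-0.165,0.049,0,0,0,0,0.22],[-0.209,0.05,0,0,0,0,0.22]]]'

```text
time_s: 19.32
tcp_pos: [0.6052, 0.1025, 0.1906]
ee_rot: [-180.0, -0.0, 107.5]
wrist_force: [-4.7, 2.8, -4.7]
finger_gap: 0.0238
grasp_force: 12.0
```

```bash
python3 st.py
```

```text
theta -0.2 R 61.5mm Frad -3.6 Ftan(cw+) -4.1 tool F 4.1 -3.6 0.023750386268379525 11.999889717553742 19.325
```

Emit:
apply_moves --commands '[[[0.002,-0.004,0,0,0,0,0.22],[0.002,-0.004,0,0,0,0,0.22]]]'

```text
time_s: 19.58
tcp_pos: [0.6054, 0.1014, 0.1907]
ee_rot: [180.0, 0.1, 107.4]
wrist_force: [2.0, -2.4, -10.3]
finger_gap: 0.0232
grasp_force: 12.0
```

```bash
python3 st.py
```

```text
theta 0.9 R 61.4mm Frad 1.2 Ftan(cw+) 2.8 tool F -2.8 1.2 0.02316762642454384 11.999160626437515 19.575
```

Emit:
apply_moves --commands '[[[0.003,0,0.006,0,0,0,0.22],[0.004,0,0.008,0,0,0,0.22],[0.004,0,0.008,0,0,0,0.22]]]'

```text
time_s: 19.95
tcp_pos: [0.6049, 0.1033, 0.1905]
ee_rot: [179.9, 0.0, 107.4]
wrist_force: [1.1, -2.6, -0.7]
finger_gap: 0.0233
grasp_force: 12.0
```

```bash
python3 st.py
```

```text
theta -1.0 R 61.5mm Frad 0.2 Ftan(cw+) 2.9 tool F -2.9 0.3 0.023338639112289936 12.000051154755056 19.95
```

Emit:
apply_moves --commands '[[[-0.004,0,0,0,0,0,0.22],[-0.006,0,0,0,0,0,0.22],[-0.006,0,0,0,0,0,0.22]]]'

```text
time_s: 20.32
tcp_pos: [0.605, 0.1032, 0.1904]
ee_rot: [179.9, -0.0, 107.5]
wrist_force: [-2.2, 1.1, 3.9]
finger_gap: 0.0235
grasp_force: 12.0
```

```bash
python3 st.py; python3 -c "
from cell import r
import numpy as np
for i in range(4): r.snapshot('wrist');print(np.round(r.state()['tcp_pos'],4),np.round(r.state()['wrist_force'],1))"
```

```text
theta -0.9 R 61.5mm Frad -1.7 Ftan(cw+) -1.7 tool F 1.7 -1.7 0.023495344258861094 12.000343326944858 20.325
[0.605  0.1033 0.1904] [-0.9 -0.2  5.5]
[0.605  0.1032 0.1904] [-2.1  0.4  5.7]
[0.605  0.1032 0.1904] [-2.1  0.8  6.2]
[0.6049 0.1032 0.1904] [-1.6  0.8  4.8]
```

Emit:
apply_moves --commands '[[[-0.004,0,0,0,0,0,0.22],[-0.009,0,0,0,0,0,0.22],[-0.009,0,0,0,0,0,0.22]]]'

```text
time_s: 20.9
tcp_pos: [0.6052, 0.1026, 0.1904]
ee_rot: [179.9, -0.1, 107.5]
wrist_force: [-3.3, 1.7, 5.8]
finger_gap: 0.0234
grasp_force: 12.0
```

```bash
python3 st.py
```

```text
theta -0.3 R 61.5mm Frad -2.6 Ftan(cw+) -2.6 tool F 2.6 -2.7 0.02336570067137586 12.000430362531915 20.9
```

Emit:
apply_moves --commands '[[[-0.003,-0.002,0,0,0,0,0.22],[-0.003,-0.002,0,0,0,0,0.3],[-0.003,-0.002,0,0,0,0,0.5],[-0.003,-0.002,0,0,0,0,0.6],[-0.003,-0.002,0,0,0,0,0.6]]]'

```text
time_s: 21.52
tcp_pos: [0.6051, 0.1004, 0.1897]
ee_rot: [-180.0, 0.0, 107.4]
wrist_force: [0.0, 0.2, -0.3]
finger_gap: 0.0473
grasp_force: 0.0
```

Emit:
apply_moves --commands '[[[0,0,-0.15,0,0,0,0.6],[0,0,-0.4,0,0,0,0.6],[0,0,-0.8,0,0,0,0.6],[-0.3,0,-1,0,0,0,0.6],[-0.6,0,-1,0,0,0,0.6]]]'

```text
time_s: 22.15
tcp_pos: [0.6331, 0.0144, 0.3431]
ee_rot: [179.7, 0.1, 107.5]
wrist_force: [1.0, -0.2, -0.3]
finger_gap: 0.0521
grasp_force: 0.0
```

Emit:
apply_moves --commands '[[[-0.4,-0.2,0,0,0,0,0.6],[-0.4,-0.2,0,0,0,0,0.6],[-0.4,-0.2,0,0,0,0,0.6],[-0.4,-0.2,0,0,0,0,0.6]]]'

```text
time_s: 22.65
tcp_pos: [0.6215, -0.0496, 0.34]
ee_rot: [180.0, -0.0, 107.6]
wrist_force: [-0.0, -0.3, 0.6]
finger_gap: 0.0523
grasp_force: 0.0
```

```bash
python3 st.py; python3 - <<'E'
from h import *;from cell import r;import pickle
s=r.snapshot("wrist");cv2.imwrite("pics/w3.png",s["image"]);pickle.dump(s,open("w3.pkl","wb"))
t=r.snapshot("top");print([ (c,plane(t,c,.094)) for c,_ in blobs(t,(3,120,100),(18,255,255),(295,165,350,205))])
E
```

```text
theta 78.1 R 153.1mm Frad 0.3 Ftan(cw+) 0.2 tool F -0.3 -0.1 0.05231955107110057 0.0 22.65
[]
```

View pics/w3.png

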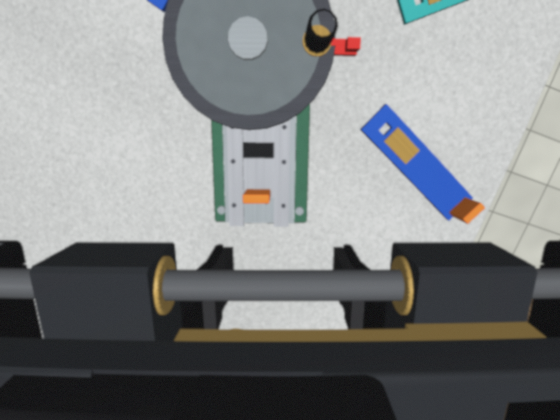

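The handle (319,43) is back beside the pointer (348,46) and the tab (257,197) is still home. A numeric check follows, using the same marks as before.

```bash
python3 - <<'E'
from h import *;import pickle
for f in ("w2","w3"):
  s=pickle.load(open(f+".pkl","rb"));g=cv2.cvtColor(s["image"],cv2.COLOR_BGR2GRAY)
  def big(m,b):
    k=np.zeros_like(g);k[b[1]:b[3],b[0]:b[2]]=m[b[1]:b[3],b[0]:b[2]]*255
    n,_,st,c=cv2.connectedComponentsWithStats(k);return c[1+np.argmax(st[1:,4])]
  N=plane(s,big(g>130,(213,5,283,75)),.184)[:2];H=plane(s,big(g<45,(298,0,345,65)),.19)[:2]
  P=plane(s,np.mean([c for c,_ in blobs(s,(0,150,80),(4,255,255),(330,28,370,60),100)],0),.165)[:2]
  T=plane(s,blobs(s,(3,120,100),(18,255,255),(240,185,280,210),50)[0][0],.09)[:2]
  a=lambda p:np.degrees(np.arctan2(*(p-N)[::-1]))
  print(f,N,"handle",a(H),"ptr",a(P),"tab-nut",np.linalg.norm(T-N))
E
```

```text
w2 [0.54657448 0.08391443] handle 12.8195521026417 ptr 15.707270388848029 tab-nut 0.1621470180387094
w3 [0.54654606 0.08386816] handle 13.414325605284983 ptr 15.743975684361216 tab-nut 0.16166341973598813
```

```bash
python3 -c "
from cell import r
print(r.close_job())"
```

```text
the job is handed in; nothing more can be done
None
```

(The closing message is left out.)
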